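# Fit the soil grinder's keyed spindle and hold it home

### The arm

A 6-joint arm with a two-finger parallel gripper is mounted at the origin on the work surface. World frame = base frame: x ahead of the robot, y to its left, z up, the work surface at z = 0. Lengths are in mm, angles in rad, forces in N, time in s.
With the tool pointing down it reaches from about 275 to 1000 mm from the base axis. Payload 8.4 kg.
Tool frame: the origin (TCP) lies between the finger pads, 19 mm behind the fingertips; this is the grasp point; z points along the fingers, y is the line along which they close (so a half turn about z gives the same grasp; the last joint's range is limited). The gripper opens to 85 mm and grips with 20 to 120 N. Pads are 22 mm wide; open, the fingers measure 114 mm over their backs; the gripper's body (76 mm by 85 mm) begins 54 mm behind the grasp point. The pads swing forward as they close: fully open they stand 13 mm farther back than shut.
Start: joints at [1.119, 0.353, 1.633, -0, 1.155, -0.002], TCP at [271.74, 562.837, 249.981] pointing down, gripper open.
Joint ranges: [-2.63, 2.63], [-0.92, 2.1], [0.06, 2.66], [-1.3, 4.44], [0, 2.69], [-3.02, 3.02]. Speed limits (rad/s): [2.22, 2.22, 2.79, 3.14, 3.14, 3.14].

### API

Orientations are given as [roll, pitch, yaw] about the fixed x, y, z axes, in that order (R = Rz(yaw) Ry(pitch) Rx(roll)).
In Python, from rig import r gives the robot as it stands.
- The arm moves only by the shell command python3 -m jog 'ROWS' [FORCE]. ROWS is JSON, a list of rows, each a list of 3 entries, a list of its own where there are three numbers: the turn, a rotation vector about the tool's x, y, z in rad, then the shift along the tool's x, y, z in m, then the opening, from -1 (shut) to 1 (fully open). In form: [[[rx, ry, rz], [x, y, z], gripper], ...]. A call has 1 to 12 rows; each row shifts and turns the commanded pose from where the row before left it, along the tool's axes as they then stand; what a row does not reach is not made up. A row lasts 1/10 s, in which the tool goes at most 50 mm and 8.59 degrees, less where a joint would pass 70% of its speed; a pose out of reach is approached as far as the arm can. A call with a gripper value outside its range is refused whole. The fingers move at their own pace and stop on an object; FORCE is the grip in N (left out, the last holds). Time passes only in rows, so rows that do not move let the fingers close. It gives the time, the measured TCP pose, the force, the opening and the grip force at its end, in the units of the state.
- r.sense(): the state, without advancing time (a new reading comes with each control period).
- r.grab_frame(name): name is "side" or "top" or "wrist"; returns the picture (420x560x3 uint8, red, green, blue); there is no depth.
- r.camera_params(name): a dict with "fx", "fy", "cx", "cy" (pixels), "rvec" (rotation vector, rad) and "tvec" (3), from world to camera coordinates, as OpenCV has them; the wrist camera has in their place "hand_eye" (4x4, takes a point from camera to tool coordinates, whose origin is the TCP and whose axes are the flange's). Camera axes: x right, y down, z forward; pixel columns grow to the right and rows downward; lengths in mm; the calibration is good to about 2 mm. The wrist camera is an equidistant fisheye: a pixel r from the principal point sees the ray r / f radians off the axis. A picture is of the moment at which its call begins: read the wrist's pose just before it. camera_params takes no time and is no camera call.
- r.sign_off(): hands the job in; it is judged then, once.
The state is a dict: "clock": time; "qpos": joint angles; "qvel": joint speeds; "joint_efforts": joint torques, N m; "eef_pos": TCP position; "tcp_rot": TCP orientation; "contact_force": force on the tool from outside, world axes, zero at the start; "wrist_torque": the same for the moment, N m; "opening": opening from 0.0 (shut) to 1.0 (fully open); "grasp_force": force on a finger pad.
Only numpy, scipy, OpenCV 4.12 (cv2) and the standard library are available. Lean on these libraries where they do the work, as an engineer would, in place of code of your own. Each camera call takes 0.05 s, during which the arm holds its last target. There are 200 camera calls.

### The job

On the soil grinder's drive unit, first lift the steel hasp by its red cross bar and swing it right back off the hub, so that it stays open. Then take the spindle from its stand by its blue head, push its stem down into the hub, turning it until the key slips into the keyway, and keep pushing against the ejector spring until the collar sits on the hub. Finish while still gripping the head and holding the spindle pressed fully home; leave the jars and other loose things around it alone.

Things in the scene. Friction and masses are not known exactly. Their poses are not given: they have to be found in the camera images.
- drive: soil grinder drive unit, fixed, blue below and white on top, 190 (own x) x 200 (own y) x 60 mm tall; origin at the centre of its underside on the table, z up. The hub rises through its middle. A steel hinge stand is at own y = +55 mm and a catch post (10 x 8 mm, top 86 mm above the table) at own y = -45 mm.
- hasp (a joint): angle of the hasp about its level hinge (parallel to the drive's x axis): 0 = closed, lying level over the hub with its free end towards the drive's -y; grows as the free end rises; 1.57 = upright; 2.7 = stop, folded back over the drive's +y side. Starts closed. Weight 80 g; light hinge friction; past upright it falls slowly back to the stop by itself, before upright it falls shut.
- hasp_hinge (a point): point on the hasp's hinge axis, 92 mm above the table at drive x = 0, y = +55 mm; axes as the drive's. The hasp is a steel strap 14 mm wide and 5 mm thick with a black round dust cap (34 mm) under it that covers the hub mouth.
- hasp_bar (a point): centre of the hasp's red cross bar, 120 mm from the hinge axis at the free end: a cylinder 12 mm in diameter, 30 mm long, parallel to the drive's x axis. It can be pinched end to end (30 mm) from above and then turns between the fingers as the hasp swings; the space beside it is free down to the housing's top (60 mm above the table).
- hub: dark steel hub, fixed, 42 mm across, its top face 80 mm above the table and 20 mm above the housing; origin on its vertical axis at table height, z up. Bore 18.4 mm in diameter; keyway 8.5 mm wide reaching 16 mm from the axis, open at the top, along the hub's own +x. An orange line on the white housing top runs out from the keyway along the hub's +x. The hub does not turn.
- hub_mouth (a point): centre of the bore in the hub's top face, 80 mm above hub origin; axes as the hub's.
- ejector (a joint): compression of the brass spring ejector in the bore, m: 0 = up (38 mm below the hub's top face), 0.012 when the spindle is fully home; 4 N at 0 and 10 N at 0.012. It pushes the spindle back up about 12 mm if it is let go.
- stand: white spindle stand, fixed, 90 x 90 x 70 mm, origin at the centre of its underside; a 30 mm hole in its top plate, on its axis.
- spindle: spindle, about 250 g, upright in the stand, its collar (36 mm wide, 6 thick) on the stand's top plate; origin on its axis in the collar's underside, z up. Below: stem 16 mm in diameter, 50 mm long, last 4 mm tapered. Above the collar: neck 16 mm wide, 14 long; blue head 40 (x) x 24 (y) x 34 mm, 20 to 54 mm above the origin. Fully home = origin at the hub mouth, x axes parallel.
- spindle_key (a point): lower end of the brass key, on the spindle's axis 34 mm below its origin. The key is 6 mm wide and reaches 13 mm from the axis along the spindle's own +x, from the collar down to here; the last 16 mm of stem below is round and enters the bore before the key meets the hub's face. An orange stripe on the head's top and +x face marks the key's side.
- spindle_grip (a point): centre of the blue head, 37 mm above spindle origin; grip across its 24 mm (the spindle's y).
- jar0: bystander, loose: clear jar with white cap, 48 mm wide, 85 tall; origin at centre of underside
- jar1: bystander, loose: amber jar with white cap, 48 mm wide, 85 tall; origin at centre of underside
- jar2: bystander, loose: clear jar with red cap, 48 mm wide, 85 tall; origin at centre of underside
- dish: bystander, loose: shallow round steel dish, 90 mm wide, 22 tall; origin at centre of underside
- beaker: bystander, loose: empty glass beaker, 60 mm wide, 75 tall; origin at centre of underside
- spatula: bystander, loose: steel spatula lying flat, 180 mm long; origin at centre of underside (spatula: about the middle)
- sieve: bystander, loose: brass sieve ring, 100 mm wide, 30 tall; origin at centre of underside

How it is judged (in metres and radians):
On the way, in this order (a step that is already met when the one before it is completed fails the run):
1. the hasp is swung back off the hub, well past upright (value of joint hasp above 1.75 rad), for 0.2 s.
2. the key has slipped into the keyway (collar less than 28 mm above the hub, on the hub's axis) (z of spindle in the frame of hub_mouth below 0.028 m and horizontal distance between spindle and hub_mouth below 0.004 m and angle between the x axis of spindle and the x axis of hub, either way round below 0.3 rad), for 0.1 s.
At the end, for the whole second after the job is handed in: hasp open (over 1.75 rad); spindle upright (0.08 rad), within 3 mm of the hub's axis, key in keyway, collar within 2 mm of the hub's face, ejector pressed in over 9.5 mm; fingers still grip the head (over 2 N, TCP within 30 mm of its centre), spindle still (value of joint hasp above 1.75 rad and z of spindle in the frame of hub_mouth below 0.002 m and horizontal distance between spindle and hub_mouth below 0.003 m and angle between spindle's own z axis and vertical below 0.08 rad and angle between the x axis of spindle and the x axis of hub, either way round below 0.3 rad and value of joint ejector above 0.0095 m and contact force between the fingers and spindle above 2 N and distance between the grasp point and spindle_grip below 0.03 m and linear speed of spindle below 0.02 m/s); the arm keeps its last pose, push and grip.
It fails at once if a jar is shoved more than 40 mm (distance of any of jar0, jar1, jar2 from where it was at the start of the episode above 0.04 m).
It fails at once if the dish, beaker, spatula or sieve ring is shoved more than 40 mm (distance of any of dish, beaker, spatula, sieve from where it was at the start of the episode above 0.04 m).
It also fails if it takes over 58 s, if anything falls off the work surface, if the arm or the gripper's body presses on something with over 40 N, if the wrist force passes 120 N, or if a joint passes its speed limit or range.

## Working session

There is one attempt and no reset: what is moved stays moved. The work goes in short steps, Python scripts to look and compute and a shell command to move; the robot and the scene stay as the last step left them, time stands still between calls to the robot, and variables do not carry over. Pictures are saved under pics/ and viewed, at most 10 in all, crops included, and the job is handed in when it is done.

```bash
mkdir -p pics; ls; python3 - <<'E'
from rig import r
import cv2,json
s=r.sense();print(s['clock'],s['eef_pos'],s['tcp_rot'],s['opening'])
for n in("side","top","wrist"):
    im=r.grab_frame(n);cv2.imwrite(f"pics/{n}0.png",im[:,:,::-1])
    print(n,{k:(v.tolist() if hasattr(v,'tolist') else v) for k,v in r.camera_params(n).items()})
E
```

```text
pics
0.0 [271.53893402 562.4454071  249.26723059] [-3.14025385e+00  2.25123760e-05  2.69183158e+00] 1.0011243469645312
side {'fx': 438.86518719938806, 'fy': 438.86518719938806, 'cx': 279.32729701550727, 'cy': 207.70264917759692, 'rvec': [2.169419444356356, -0.6918051108951615, 0.34734746208059986], 'tvec': [-449.1564846735116, 246.59276016124943, 922.5456307974505]}
top {'fx': 411.822989867835, 'fy': 411.822989867835, 'cx': 276.731544985087, 'cy': 211.94789733977552, 'rvec': [2.1555460285171457, -2.1746191871699767, 0.13325674446261457], 'tvec': [-13.41155880622514, 553.9416769436316, 1308.2536571350427]}
wrist {'fx': 325.19226210127806, 'fy': 325.19226210127806, 'cx': 273.0443440264924, 'cy': 205.85800875897826, 'hand_eye': [[-0.001339282413507338, -0.9585891551091356, -0.2847894626382249, 72.91158467661536], [0.9999989405507762, -0.001121412348544139, -0.0009280795589736098, -0.30752501813535726], [0.0005702805801727765, -0.28479040387888166, 0.9585896414204366, -124.13284676972653], [0.0, 0.0, 0.0, 1.0]]}
```

View pics/top0.png

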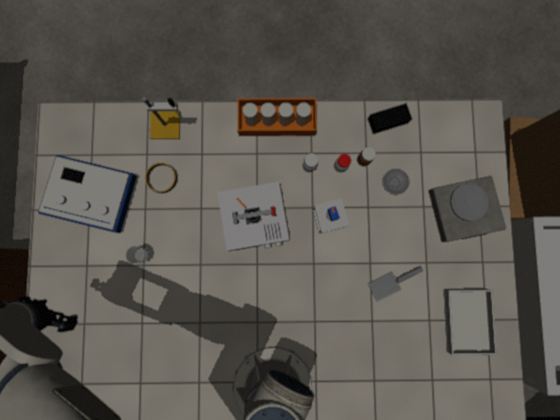

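View pics/side0.png

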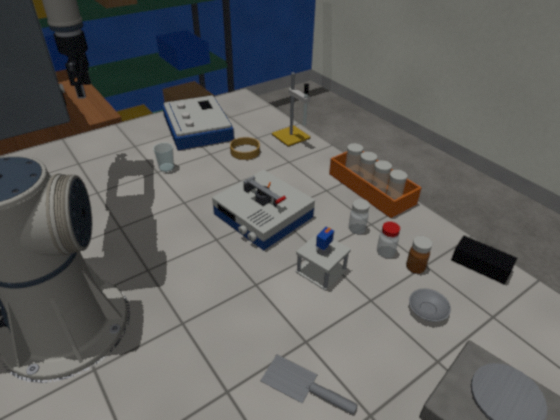

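The top view shows the drive at (253,216) with its red bar at (273,211), so its −y points towards world −y. The orange line runs up and left to (241,203), and the spindle is at about (333,214). The side view agrees with this.

```bash
cat > h.py <<'E'
import numpy as np,cv2
from scipy.spatial.transform import Rotation as R
from rig import r
def ray(n,uv,pose=None):
    p=r.camera_params(n);u,v=uv
    if n=="wrist":
        a=np.array([u-p['cx'],v-p['cy']])/p['fx'];t=np.hypot(*a)
        d=np.r_[np.sin(t)*a/max(t,1e-9),np.cos(t)]
        H=np.array(p['hand_eye']);T=R.from_euler('xyz',pose[1]).as_matrix()
        return np.array(pose[0])+T@H[:3,3],T@H[:3,:3]@d
    d=np.array([(u-p['cx'])/p['fx'],(v-p['cy'])/p['fy'],1])
    M=R.from_rotvec(p['rvec']).as_matrix()
    return -M.T@np.array(p['tvec']),M.T@d
def onz(n,uv,z,pose=None):
    o,d=ray(n,uv,pose);return o+d*(z-o[2])/d[2]
def cast2(a,b):
    (o1,d1),(o2,d2)=a,b
    s=np.linalg.lstsq(np.c_[d1,-d2],o2-o1,rcond=None)[0]
    p,q=o1+d1*s[0],o2+d2*s[1];return (p+q)/2,np.linalg.norm(p-q)
def blobs(im,lo,hi,amin=5,box=None):
    h=cv2.cvtColor(im,cv2.COLOR_RGB2HSV);m=cv2.inRange(h,np.array(lo),np.array(hi))
    if box: z=np.zeros_like(m);x0,y0,x1,y1=box;z[y0:y1,x0:x1]=m[y0:y1,x0:x1];m=z
    n,l,s,c=cv2.connectedComponentsWithStats(m)
    return m,sorted([(int(s[i,4]),c[i].round(1).tolist(),s[i,:4].tolist()) for i in range(1,n) if s[i,4]>=amin],reverse=True)
E
python3 - <<'E'
from h import *
t=cv2.imread("pics/top0.png")[:,:,::-1].copy();s=cv2.imread("pics/side0.png")[:,:,::-1].copy()
for n,im,bx in(("top",t,(215,180,350,255)),("side",s,(210,165,360,290))):
    for k,lo,hi in(("red",(0,150,70),(6,255,255)),("orange",(8,130,90),(22,255,255)),("blue",(105,150,60),(125,255,255))):
        print(n,k,blobs(im,lo,hi,3,bx)[1][:4])
print(onz("top",(273,211),92),onz("top",(333,213),115),onz("top",(253,216),60))
for n,a in((t,(80,170,100,100)),):
    pass
c=cv2.resize(t[170:260,210:350],None,fx=5.5,fy=5.5,interpolation=cv2.INTER_CUBIC);cv2.imwrite("pics/c1.png",c[:,:,::-1])
E
```

```text
top red [(23, [272.8, 210.7], [271, 207, 4, 8])]
top orange [(14, [241.9, 203.4], [238, 199, 8, 9]), (5, [332.6, 209.4], [332, 208, 2, 4])]
top blue [(60, [333.4, 214.5], [329, 208, 10, 12])]
side red [(26, [279.8, 199.5], [276, 197, 9, 6])]
side orange [(66, [350.3, 171.2], [340, 165, 20, 15]), (10, [327.5, 229.5], [326, 228, 4, 4]), (4, [268.5, 185.0], [268, 184, 2, 3])]
side blue [(208, [323.9, 239.1], [317, 228, 16, 22]), (4, [261.2, 246.0], [261, 245, 2, 3]), (4, [216.5, 213.5], [215, 213, 4, 2])]
[549.90864256  -6.25443124  92.        ] [ 539.48759463 -189.47405852  115.        ] [538.22091016  57.55356582  60.        ]
```

View pics/c1.png

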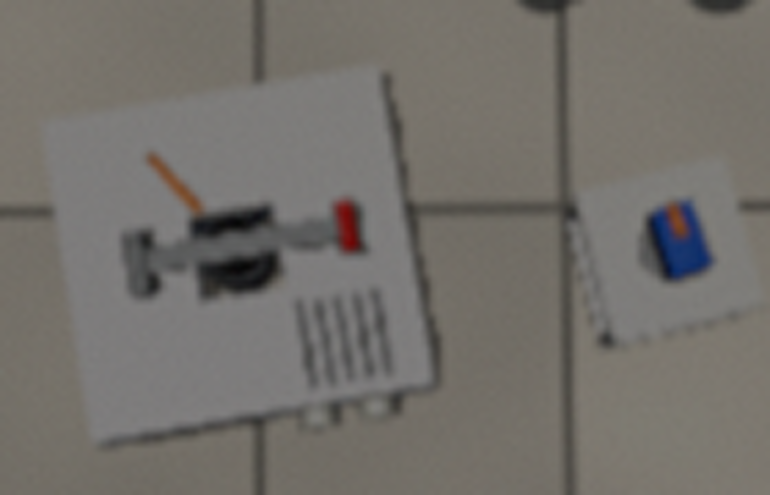

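The zoomed crop shows the hasp pointing right and slightly up, which puts the drive yaw at about +0.13. The orange line lies at about 45° and the spindle stripe at about +0.2. I'll move above the bar so the wrist camera can look down on it.

```bash
python3 -m jog '[[[0,0,0],[-0.0355,-0.028,0],1],[[0,0,0],[-0.0355,-0.028,0],1],[[0,0,0],[-0.0355,-0.028,0],1],[[0,0,0],[-0.0355,-0.028,0],1],[[0,0,0],[-0.0355,-0.028,0],1],[[0,0,0],[-0.0355,-0.028,0],1],[[0,0,0],[-0.0355,-0.028,0],1],[[0,0,0],[-0.0355,-0.028,0],1],[[0,0,0],[-0.0355,-0.028,0],1],[[0,0,0],[-0.0355,-0.028,0],1],[[0,0,0],[-0.0355,-0.028,0],1],[[0,0,0],[-0.0355,-0.028,0],1]]' 60
python3 -m jog '[[[0,0,0],[-0.0355,-0.028,0],1],[[0,0,0],[-0.0355,-0.028,0],1],[[0,0,0.14],[0,0,0],1],[[0,0,0.14],[0,0,0],1],[[0,0,0.14],[0,0,0],1],[[0,0,0.14],[0,0,0],1],[[0,0,0.14],[0,0,0],1],[[0,0,0.14],[0,0,0],1],[[0,0,0.14],[0,0,0],1],[[0,0,0],[0,0,0],1],[[0,0,0],[0,0,0],1]]'
python3 - <<'E'
from h import *
s=r.sense();print(s['clock'],s['eef_pos'],s['tcp_rot'])
im=r.grab_frame("wrist");cv2.imwrite("pics/w1.png",im[:,:,::-1])
for k,lo,hi in(("red",(0,150,60),(6,255,255)),("orange",(8,130,90),(22,255,255)),("blue",(105,150,50),(125,255,255))):
    print(k,blobs(im,lo,hi,15)[1][:5])
np.save("pose1.npy",[s['eef_pos'],s['tcp_rot']])
E
```

```text
clock: 1.35
eef_pos: [509.7, 73.2, 250.0]
tcp_rot: [3.142, -0.0, 2.692]
contact_force: [0.6, 0.2, 0.3]
opening: 0.998
grasp_force: 0.0
clock: 2.45
eef_pos: [548.8, -6.3, 249.8]
tcp_rot: [-3.141, -0.0, 1.716]
contact_force: [0.7, -0.6, -0.6]
opening: 0.999
grasp_force: 0.0
2.45 [548.7611737   -6.26973373 249.84574549] [-3.14132412e+00 -3.00864991e-05  1.71590292e+00]
red [(318, [276.2, 192.5], [260, 187, 33, 12])]
orange [(2076, [507.4, 204.8], [464, 128, 96, 175]), (229, [321.8, 89.0], [302, 76, 40, 27]), (101, [542.6, 4.3], [537, 0, 11, 12]), (26, [553.2, 202.2], [551, 198, 5, 9]), (23, [495.6, 317.4], [493, 316, 6, 4])]
blue [(195, [242.8, 345.5], [224, 341, 33, 10])]
```

View pics/w1.png

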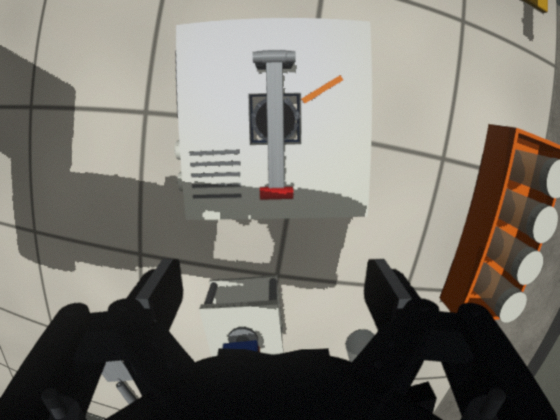

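The wrist view shows the bar at (276,192), the hinge at about (274,57) and the orange line from (303,102) to (343,77). The housing-top corners are at about (177,25), (371,22), (366,217) and (184,215).

```bash
python3 - <<'E'
from h import *
pose=np.load("pose1.npy");im=cv2.imread("pics/w1.png")[:,:,::-1].copy()
W=lambda uv,z:onz("wrist",uv,z,pose)[:2]
bar=W((276.2,192.5),97);l=W((260.5,194),92);rr=W((292.5,193),92)
print("bar",bar,"axis",np.arctan2(*(rr-l)[::-1]),np.linalg.norm(rr-l))
hinge=W((274.5,57),99);d=hinge-bar;print("hinge",hinge,"yaw",np.arctan2(-d[0],d[1]),np.linalg.norm(d))
C=np.array([W(c,60) for c in((177,25),(371,22),(366,217),(184,215))]);print("corners",C.round(1),C.mean(0))
m,b=blobs(im,(8,130,90),(22,255,255),15,(295,70,350,110))
P=np.array([W((x,y),60) for y,x in np.argwhere(m)]);c=P.mean(0);v=np.linalg.svd(P-c)[2][0];v*=np.sign(v[0])
print("line",c,"yaw",np.arctan2(v[1],v[0]))
hub=bar+d*65/120;print("hub",hub,"off line",np.cross(v,hub-c))
# spindle head from top+side
t=cv2.imread("pics/top0.png")[:,:,::-1].copy();s=cv2.imread("pics/side0.png")[:,:,::-1].copy()
print("spindle 2view",cast2(ray("top",(333.2,213.9)),ray("side",(324.1,238))),"top",onz("top",(333.3,213.8),120))
print("bar 2view",cast2(ray("top",(272.8,210.7)),ray("side",(279.8,199.5))))
E
```

```text
bar [550.41171726  -3.73749368] axis 0.17654724870970465 28.68006100161932
hinge [532.10494619 111.79822755] yaw 0.1571447360043862 116.97709496643002
corners [[431.5 142.1]
 [619.  172.7]
 [649.  -25.2]
 [460.5 -50.3]] [540.01025845  59.80140746]
line [580.33658607  94.72634297] yaw 0.7261699092011823
hub [540.4955496   58.84435532] off line -0.3749179814467567
spindle 2view (array([ 537.49618924, -190.99752745,  108.6612869 ]), np.float64(0.19377885407997386)) top [ 536.46899161 -189.59938456  120.        ]
bar 2view (array([550.2382841 ,  -5.34103673,  93.0450956 ]), np.float64(1.144720195002815))<stdin>:11: DeprecationWarning: Arrays of 2-dimensional vectors are deprecated. Use arrays of 3-dimensional vectors instead. (deprecated in NumPy 2.0)
```

```bash
python3 -m jog '[[[0,0,-0.01],[0.001,0.0017,0.03],1],[[0,0,0],[0,0,0.04],1],[[0,0,0],[0,0,0.04],1],[[0,0,0],[0,0,0.03],1],[[0,0,0],[0,0,0.019],1],[[0,0,0],[0,0,0],0],[[0,0,0],[0,0,0],-1],[[0,0,0],[0,0,0],-1],[[0,0,0],[0,0,0],-1],[[0,0,0],[0,0,0],-1],[[0,0,0],[0,0,0],-1],[[0,0,0],[0,0,0],-1]]' 25
```

```text
clock: 3.7
eef_pos: [551.3, -5.1, 92.3]
tcp_rot: [3.139, 0.0, 1.722]
contact_force: [-0.8, -0.5, 7.4]
opening: 0.34
grasp_force: 26.5
```

```bash
python3 -m jog '[[[0,0,0],[0.0013,0,-0.0179],-1],[[0,0,0],[0.0041,0,-0.0176],-1],[[0,0,0],[0.0065,0,-0.0167],-1],[[0,0,0],[0.0091,0,-0.0156],-1],[[0,0,0],[0.0112,0,-0.014],-1],[[0,0,0],[0.0132,0,-0.0122],-1],[[0,0,0],[0.0149,0,-0.0101],-1],[[0,0,0],[0.0162,0,-0.0077],-1],[[0,0,0],[0.0172,0,-0.0053],-1],[[0,0,0],[0.0178,0,-0.0026],-1],[[0,0,0],[0.018,0,0],-1],[[0,0,0],[0.0178,0,0.0027],-1]]'
python3 -m jog '[[[0,0,0],[0.0171,0,0.0054],-1],[[0,0,0],[0.0162,0,0.0079],-1],[[0,0,0],[0,0,0],-1],[[0,0,0],[0,0,0],-1]]'
```

```text
clock: 4.9
eef_pos: [527.0, 142.4, 208.4]
tcp_rot: [-3.14, -0.0, 1.722]
contact_force: [-1.7, -2.3, -0.1]
opening: 0.343
grasp_force: 27.0
clock: 5.3
eef_pos: [521.6, 175.7, 194.6]
tcp_rot: [-3.139, -0.002, 1.723]
contact_force: [-5.7, 3.0, 6.8]
opening: 0.341
grasp_force: 28.3
```

```bash
python3 -m jog '[[[0,0,0],[0,0,0],1],[[0,0,0],[0,0,0],1],[[0,0,0],[0,0,0],1],[[0,0,0],[0,0,-0.02],1],[[0,0,0],[0,0,-0.04],1],[[0,0,0],[-0.0405,-0.0044,0],1],[[0,0,0],[-0.0405,-0.0044,0],1],[[0,0,0],[-0.0405,-0.0044,0],1],[[0,0,0],[-0.0405,-0.0044,0],1],[[0,0,0],[-0.0405,-0.0044,0],1],[[0,0,0],[-0.0405,-0.0044,0],1],[[0,0,0],[-0.0405,-0.0044,0],1]]'
python3 -m jog '[[[0,0,0],[-0.0405,-0.0044,0],1],[[0,0,0],[-0.0405,-0.0044,0],1],[[0,0,0.138],[0,0,0],1],[[0,0,0.138],[0,0,0],1],[[0,0,0.138],[0,0,0],1],[[0,0,0.138],[0,0,0],1],[[0,0,0.138],[0,0,0],1],[[0,0,0.138],[0,0,0],1],[[0,0,0.138],[0,0,0],1],[[0,0,0.138],[0,0,0],1],[[0,0,0.138],[0,0,0],1],[[0,0,0.138],[0,0,0],1]]'
python3 -m jog '[[[0,0,0.138],[0,0,0],1],[[0,0,0],[0,0,0],1],[[0,0,0],[0,0,0],1]]'
python3 - <<'E'
from h import *
s=r.sense();pose=[s['eef_pos'],s['tcp_rot']];print(s['clock'],*pose)
im=r.grab_frame("wrist");cv2.imwrite("pics/w2.png",im[:,:,::-1]);np.save("pose2.npy",pose)
for k,lo,hi in(("orange",(8,130,90),(22,255,255)),("blue",(105,150,50),(125,255,255))):
    print(k,blobs(im,lo,hi,15)[1][:5])
E
```

```text
clock: 6.5
eef_pos: [535.3, -113.1, 254.7]
tcp_rot: [3.141, -0.0, 1.721]
contact_force: [1.4, 0.6, -0.2]
opening: 0.999
grasp_force: 0.0
clock: 7.7
eef_pos: [538.9, -192.8, 254.5]
tcp_rot: [-3.141, 0.0, 0.336]
contact_force: [-0.5, -0.5, -0.3]
opening: 0.999
grasp_force: 0.0
clock: 8.0
eef_pos: [538.9, -192.8, 254.6]
tcp_rot: [-3.141, 0.0, 0.208]
contact_force: [-0.6, -1.0, 0.6]
opening: 1.004
grasp_force: 0.0
8.0 [ 538.90954281 -192.79387692  254.57003447] [-3.14148802e+00  9.35605948e-05  2.07679376e-01]
orange [(133, [268.6, 189.0], [265, 179, 9, 21]), (120, [38.3, 104.9], [31, 90, 16, 31])]
blue [(913, [270.3, 202.4], [255, 175, 30, 48])]
```

View pics/w2.png

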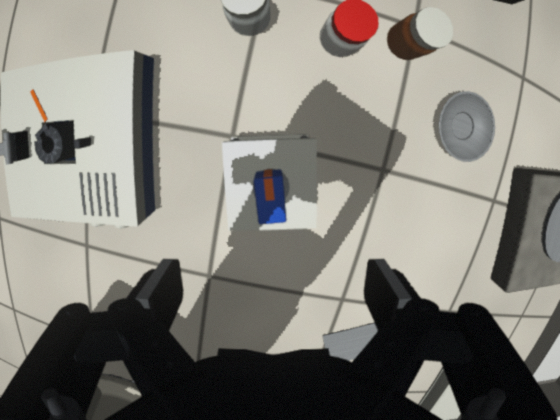

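The hasp is open and the hub mouth is visible at about (50,143). The head is at about (270,200), with its stripe at (268,189). The jars are well clear.

```bash
python3 - <<'E'
from h import *
im=cv2.imread("pics/w2.png")
c=np.hstack([cv2.resize(im[165:235,235:305],(560,560),interpolation=cv2.INTER_CUBIC)[:, :400],cv2.resize(im[115:185,20:90],(560,560),interpolation=cv2.INTER_CUBIC)[:,:400]]);cv2.imwrite("pics/c2.png",c)
E
```

```text
(no output)
```

View pics/c2.png

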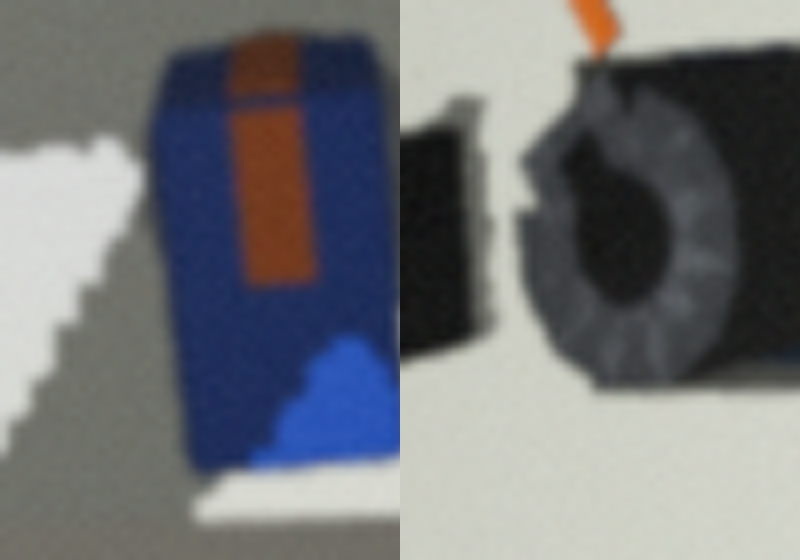

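```bash
python3 - <<'E'
from h import *
pose=np.load("pose2.npy");W=lambda uv,z:onz("wrist",uv,z,pose)[:2]
A,B,C,D=[W(p,124) for p in((254.8,178.8),(283.1,177.1),(258.75,223.5),(286.2,222))]
print(np.linalg.norm(A-B),np.linalg.norm(A-C),(A+B+C+D)/4)
for a,b in((A,C),(B,D)):print("yaw x",np.arctan2(*(a-b)[::-1]))
print("from y",np.arctan2(*(A-B)[::-1])-np.pi/2)
im=cv2.imread("pics/w2.png")[:,:,::-1].copy()
s0=W((235+(235+272)/16,165+107/8),124);s1=W((235+(247+317)/16,165+280/8),124)
print("stripe yaw",np.arctan2(*(s0-s1)[::-1]))
print("hub",W((48.1,144.4),80),W((48.6,144.7),80),"key yaw by line", )
a=W((32.5,91),60);b=W((45,120.5),60);print(np.arctan2(*(a-b)[::-1]))
print("hubdist from head",W((48.3,144.5),80)-(A+B+C+D)/4)
E
```

```text
22.67056592010146 38.01128209113512 [ 538.94918964 -190.83657797]
yaw x 0.2775140975042575
yaw x 0.2825579372361058
from y 0.2669135639641129
stripe yaw 0.36152706163699955
hub [540.47282026  58.20603882] [540.23785727  57.42637148] key yaw by line
0.6669278975819499
hubdist from head [  1.45166693 248.73228727]
```

```bash
python3 -m jog '[[[0,0,-0.07],[0.0005,-0.0019,0.02],1],[[0,0,0],[0,0,0.04],1],[[0,0,0],[0,0,0.04],1],[[0,0,0],[0,0,0.03],1],[[0,0,0],[0,0,0.017],0.5],[[0,0,0],[0,0,0],-0.2],[[0,0,0],[0,0,0],-1],[[0,0,0],[0,0,0],-1],[[0,0,0],[0,0,0],-1],[[0,0,0],[0,0,0],-1],[[0,0,0],[0,0,0],-1]]' 80
python3 -m jog '[[[0,0,0],[0,0,0],-1],[[0,0,0],[0,0,-0.02],-1],[[0,0,0],[0,0,-0.03],-1],[[0,0,0],[0,0,-0.03],-1],[[0,0,0],[0,0,-0.02],-1],[[0,0,0],[0,0,0],-1],[[0,0,0],[0,0,0],-1]]'
```

```text
clock: 9.15
eef_pos: [540.1, -191.2, 109.2]
tcp_rot: [3.14, -0.002, 0.274]
contact_force: [0.4, 0.5, 6.5]
opening: 0.271
grasp_force: 79.0
clock: 9.85
eef_pos: [538.8, -190.7, 207.5]
tcp_rot: [3.141, -0.0, 0.274]
contact_force: [-0.9, 0.3, -2.1]
opening: 0.268
grasp_force: 78.7
```

```bash
python3 -m jog '[[[0,0,0],[0.0115,-0.04,0],-1],[[0,0,0],[0.0115,-0.04,0],-1],[[0,0,0],[0.0115,-0.04,0],-1],[[0,0,0],[0.0115,-0.04,0],-1],[[0,0,0],[0.0115,-0.04,0],-1],[[0,0,0],[0.0115,-0.04,0],-1],[[0,0,-0.109],[0,0,0],-1],[[0,0,-0.109],[0,0,0],-1],[[0,0,-0.109],[0,0,0],-1],[[0,0,-0.109],[0,0,0],-1],[[0,0,0],[0,0,0],-1],[[0,0,0],[0,0,0],-1]]'
python3 - <<'E'
from h import *
s=r.sense();pose=[s['eef_pos'],s['tcp_rot']];print(s['clock'],*pose)
np.save("pose3.npy",pose)
a=r.grab_frame("wrist");b=r.grab_frame("side")
c=np.hstack([cv2.resize(a[80:330,180:380],(400,500)),cv2.resize(b[130:230,220:300],(400,500),interpolation=cv2.INTER_CUBIC)])
cv2.imwrite("pics/w3.png",c[:,:,::-1])
E
```

```text
clock: 11.05
eef_pos: [539.9, 58.8, 206.5]
tcp_rot: [-3.14, 0.002, 0.707]
contact_force: [0.2, 0.5, -1.6]
opening: 0.265
grasp_force: 79.4
11.05 [539.86790507  58.77584203 206.46276546] [-3.14046643e+00  1.69601177e-03  7.06640142e-01]
```

View pics/w3.png

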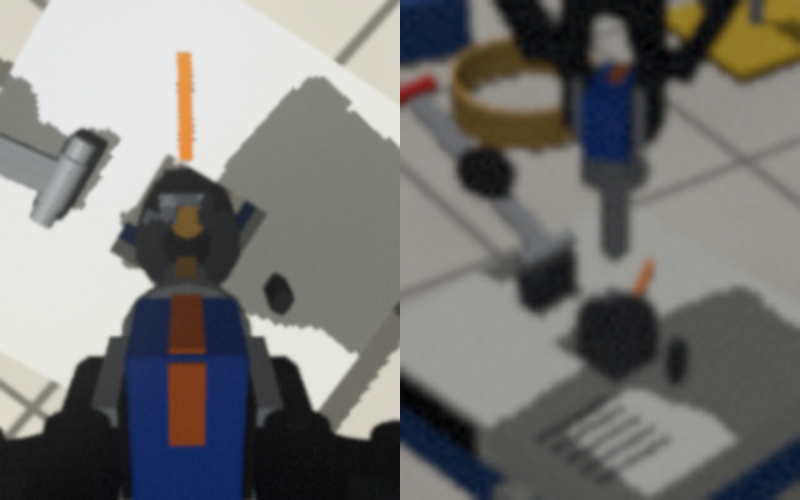

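The spindle is gripped and upright over the hub, the stripe and orange line are nearly aligned, and the hasp is folded back. I'll use this view to refine the line's yaw and its lateral offset.

```bash
python3 - <<'E'
from h import *
pose=np.load("pose3.npy");a=r.grab_frame("wrist")
m,b=blobs(a,(8,150,120),(22,255,255),15,(255,100,295,162));print(b)
P=np.array([onz("wrist",(x,y),60,pose)[:2] for y,x in np.argwhere(m)]);c=P.mean(0);v=np.linalg.svd(P-c)[2][0];v*=np.sign(v[0])
n=np.array([-v[1],v[0]]);print("yaw",np.arctan2(v[1],v[0]),"tcp left of line",n@(pose[0][:2]-c),"hubA left",n@(np.array([540.3,58.8])-c), "dist c->tcp along",v@(c-pose[0][:2]))
# stripe lateral position at z ~ TCP+17
m,b=blobs(a,(5,150,60),(22,255,255),15,(255,262,295,305));print(b)
q=[onz("wrist",(b[0][1][0],y),pose[0][2]+17,pose)[:2] for y in(264,300)];print("stripe left of tcp",[n@(x-pose[0][:2]) for x in q])
E
```

```text
[(271, [271.8, 133.2], [269, 108, 7, 52])]
yaw 0.7258633254531601 tcp left of line -0.43152225989124915 hubA left -0.7002704449611272 dist c->tcp along 53.87247994264379
[(680, [273.0, 281.5], [265, 262, 17, 40])]
stripe left of tcp [np.float64(-0.07250757180249678), np.float64(0.25471837201898506)]
```

```bash
python3 -m jog '[[[0,0,-0.019],[0,-0.0003,0.015],-1],[[0,0,0],[0,0,0.015],-1],[[0,0,0],[0,0,0.006],-1],[[0,0,0],[0,0,0.003],-1],[[0,0,0],[0,0,0.003],-1],[[0,0,0],[0,0,0.003],-1],[[0,0,0],[0,0,0],-1]]'
```

```text
clock: 11.9
eef_pos: [540.4, 59.1, 162.7]
tcp_rot: [3.142, -0.0, 0.729]
contact_force: [-0.2, 0.2, -2.0]
opening: 0.271
grasp_force: 79.5
```

```bash
python3 -m jog '[[[0,0,0],[0,0,0.003],-1],[[0,0,0],[0,0,0.003],-1],[[0,0,0],[0,0,0.003],-1],[[0,0,0],[0,0,0],-1]]'
python3 -m jog '[[[0,0,0],[0,0,0.002],-1],[[0,0,0],[0,0,0.002],-1],[[0,0,0],[0,0,0.002],-1],[[0,0,0],[0,0,0],-1]]'
```

```text
clock: 12.3
eef_pos: [540.1, 59.1, 153.2]
tcp_rot: [-3.141, 0.001, 0.729]
contact_force: [0.8, 0.9, -2.2]
opening: 0.27
grasp_force: 79.5
clock: 12.7
eef_pos: [540.2, 59.1, 147.4]
tcp_rot: [-3.141, 0.0, 0.729]
contact_force: [-0.0, -0.1, -2.3]
opening: 0.269
grasp_force: 79.5
```

```bash
python3 -m jog '[[[0,0,0],[0,0,0.003],-1],[[0,0,0],[0,0,0.003],-1],[[0,0,0],[0,0,0.003],-1],[[0,0,0],[0,0,0.003],-1],[[0,0,0],[0,0,0],-1]]'
python3 -m jog '[[[0,0,0],[0,0,0.003],-1],[[0,0,0],[0,0,0.003],-1],[[0,0,0],[0,0,0.003],-1],[[0,0,0],[0,0,0.003],-1],[[0,0,0],[0,0,0],-1]]' 100
```

```text
clock: 13.2
eef_pos: [540.1, 59.1, 135.1]
tcp_rot: [-3.141, 0.001, 0.729]
contact_force: [-0.1, -0.3, -1.3]
opening: 0.264
grasp_force: 79.5
clock: 13.7
eef_pos: [540.7, 59.1, 123.7]
tcp_rot: [3.141, -0.0, 0.729]
contact_force: [-0.5, -0.8, 5.0]
opening: 0.268
grasp_force: 100.8
```

```bash
python3 -m jog '[[[0,0,0],[0,0,0.002],-1],[[0,0,0],[0,0,0.002],-1],[[0,0,0],[0,0,0.002],-1],[[0,0,0],[0,0,0],-1],[[0,0,0],[0,0,0],-1]]'
python3 -m jog '[[[0,0,0],[0,0,0.001],-1],[[0,0,0],[0,0,0.001],-1],[[0,0,0],[0,0,0],-1],[[0,0,0],[0,0,0],-1]]'
```

```text
clock: 14.2
eef_pos: [540.7, 59.2, 119.3]
tcp_rot: [3.141, -0.001, 0.729]
contact_force: [-6.3, -0.1, 19.6]
opening: 0.264
grasp_force: 103.0
clock: 14.6
eef_pos: [540.8, 59.2, 119.2]
tcp_rot: [3.141, -0.001, 0.729]
contact_force: [-13.3, -1.3, 43.0]
opening: 0.264
grasp_force: 106.7
```

```bash
python3 -m jog '[[[0,0,0],[0,0,-0.0007],-1],[[0,0,0],[0,0,0],-1],[[0,0,0],[0,0,0],-1],[[0,0,0],[0,0,0],-1]]'
python3 - <<'E'
from h import *
b=r.grab_frame("side");a=r.grab_frame("wrist")
c=np.hstack([cv2.resize(a[80:330,180:380],(400,500)),cv2.resize(b[130:230,220:300],(400,500),interpolation=cv2.INTER_CUBIC)])
cv2.imwrite("pics/w4.png",c[:,:,::-1])
E
```

```text
clock: 15.0
eef_pos: [540.8, 59.2, 119.2]
tcp_rot: [3.141, -0.001, 0.729]
contact_force: [-11.5, -0.4, 35.5]
opening: 0.27
grasp_force: 104.9
```

View pics/w4.png

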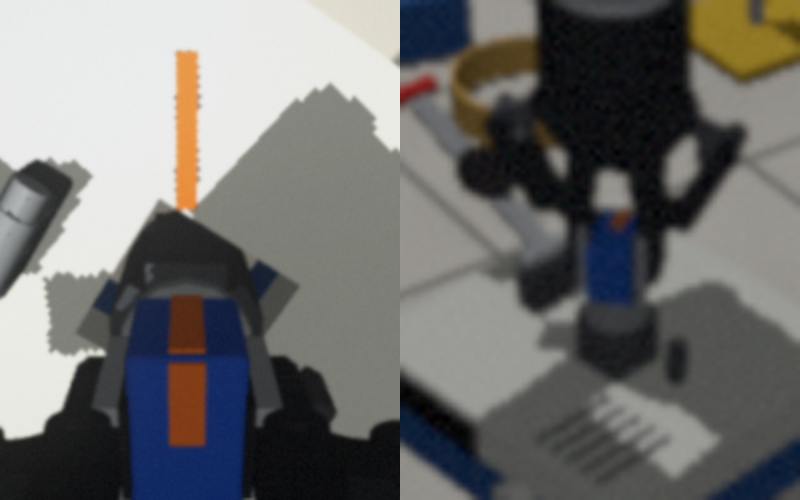

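The collar is resting on the hub, the stripe lines up with the orange line, the hasp is open and the head is still gripped. I'm handing it in.

```bash
python3 -c "
from rig import r
print(r.sign_off())"
```

```text
the job is handed in; nothing more can be done
None
```

I handed the job in at about 15 s: hasp folded back, key in the keyway, and the spindle pressed home with the collar on the hub (about 35 N) and the head still gripped; the hand-in gave no pass/fail result.

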